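# Hold the spray-can cage open for loading

## Task

I have my hands full of spray cans, so open the steel cage on the bench and hold its gate for me: first pinch the two tabs of the slide bolt on the roof together until the bolt is fully drawn (it stays drawn), then pinch the two tabs of the spring catch on the gate together and, keeping them pinched, swing the gate towards you past its half-open check until it stands about square to the cage's front. The closer spring pulls the gate back, so finish while still holding it there with the gripper, keeping it still. Do not shift or knock over the things standing around the cage.

Things in the scene. Friction and masses are not known exactly. Their poses are not given: they have to be found in the camera images.
- cage: Fixed bench-top mesh cage of galvanised steel for spray cans, 320 wide, 190 deep, roof 240 high. Origin on the bench under the middle of its front face; x points into the cage (away from the robot), y to its left seen from the robot, z up. The gate hangs before it, hinged at the left. On the roof: slide bolt (left of middle), eye of the gate's staple (middle, 266 high), check by the hinge.
- bolt_grip (a point): Put the TCP here, pointing down, fingers closing along the cage's y, to pinch the slide bolt on the roof: 281 high, 22 behind the front face. Two upright plate tabs, 24 wide, 4 thick, tops 290: outer face of the fixed one 14 to +y of this point, of the moving one 30 to -y when home, 14 when fully drawn. Its rod (top 256 high) runs to -y: keep fingertips above 258.
- bolt (a joint): Draw of the slide bolt, m: 0 to 0.003 at the start (its rod stands in the staple's eye and locks the gate), 0.016 fully drawn (stop). The moving tab goes to +y of the cage, towards the fixed tab, against about 4 N of friction, and stays where it is left. The gate is free of it above 0.012.
- catch_grip (a point): Put the TCP here, pointing down, fingers closing along the gate's width, to pinch the spring catch. On the gate, moves with it; gate shut: 262 high, 22 before the cage's front, 204 from the hinge along the gate. Two plate tabs, 24 wide, 4 thick, tops 274, before the top rail: outer face of the fixed one 14 to +y, of the other 28 to -y at rest, 14 pinched. Fingertips at 243 clear all.
- catch (a joint): Draw of the spring catch, m: 0 at rest (its rod, top 230 high, stands behind the keeper strap on the right post and locks the gate), 0.014 fully pinched (stop). A spring, 6 N at rest to 12 N pinched, pushes it back once the tabs are let go: keep it pinched until the gate has begun to open. The gate is free of it above 0.009.
- gate (a joint): Gate angle, rad: 0 shut, 1.57 square to the front, stop 1.75; clockwise from above, free end towards the robot. Closer spring 0.32 N m (shut) to 0.45 (square). Half-open check (sprung plunger over two studs): up to 0.8 N m more between 0.34 and 1.06, resting notch at 0.65; let go when wide, it slams through it, shut. 8 N at the catch swings it. 270 wide, 12 thick, 25 to 232 high, 0.8kg.
- gate_hinge (a point): On the gate's vertical hinge axis, 262 high: 140 left (+y) of the cage's middle and 6 in front of its front face. The catch_grip point turns about this axis, 204 along the gate and 16 in front of it.
- spray_a: Loose white spray can with black cap, 65 across, 188 high, standing to the right of the cage. Origin at the centre of its underside. Leave it alone.
- spray_b: Loose bare-metal spray can with white cap, 65 across, 188 high, standing to the left of the swing of the gate. Origin at the centre of its underside. Leave it alone.
- paint_tin: Loose round paint tin, 86 across, 100 high, standing to the left of the cage. Origin at the centre of its underside. Leave it alone.
- tape_roll: Loose roll of masking tape lying flat, 104 across, 36 high, in front of the cage to the right. Origin at the centre of its underside. Leave it alone.

How it is judged:
On the way, in this order (a step that is already met when the one before it is completed fails the run):
1. the slide bolt is drawn while the gate is shut (value of joint bolt above 0.012 m and value of joint gate below 0.06 rad), for 0.2 s.
2. with the bolt drawn, the spring catch is pinched by the fingers while the gate is still shut (all of step 1 and value of joint catch above 0.009 m and contact force between the fingers and gate above 1 N), for 0.05 s.
3. the gate, held by the fingers, is past its half-open check (value of joint gate above 1.1 rad and contact force between the fingers and gate above 0.5 N), for 0.1 s.
At the end, for the whole second after the job is handed in: The gate stands open more than 1.35 rad (77 degrees), moving slower than 0.15 rad/s, held by the fingers with more than 1 N, and the slide bolt is still drawn by more than 12 mm (value of joint gate above 1.35 rad and velocity of joint gate between -0.15 and 0.15 rad/s and contact force between the fingers and gate above 1 N and value of joint bolt above 0.012 m); the arm keeps its last pose, push and grip.
It fails at once if a bystander is shifted by more than 30 mm or tipped over (distance of any of spray_a, spray_b, paint_tin, tape_roll from where it was at the start of the episode above 0.03 m or angle between any of spray_a, spray_b, paint_tin's own z axis and vertical above 0.4 rad).
It also fails if it takes over 42 s, if anything falls off the work surface, if the arm or the gripper's body presses on something with over 40 N, if the wrist force passes 120 N, or if a joint passes its speed limit or range.

## Robot

A 6-joint arm with a two-finger parallel gripper is mounted at the origin on the work surface. World frame = base frame: x ahead of the robot, y to its left, z up, the work surface at z = 0. Lengths are in m, angles in rad, forces in N, time in s.
With the tool pointing down it reaches from about 0.35 to 0.85 m from the base axis. Payload 8.1 kg.
Tool frame: the origin (TCP) lies between the finger pads, 19 mm behind the fingertips; this is the grasp point; z points along the fingers, y is the line along which they close (so a half turn about z gives the same grasp; the last joint's range is limited). The gripper opens to 93 mm and grips with 3 to 60 N. Pads are 15 mm wide; open, the fingers measure 128 mm over their backs; the gripper's body (75 mm by 188 mm) begins 65 mm behind the grasp point.
Start: joints at [-1.416, 0.13, 1.488, -0, 1.523, -0.085], TCP at [0.143, -0.583, 0.237] pointing down, gripper open.
Joint ranges: [-2.96, 2.96], [-0.89, 2.26], [0.02, 2.5], [-1.34, 4.48], [0, 2.73], [-2.66, 2.66]. Speed limits (rad/s): [2.39, 2.39, 2.79, 3.14, 3.14, 3.14].

## Interface

Orientations are given as a rotation vector (axis times angle).
In Python, from plant import robot gives the robot as it stands.
- The arm moves only by the shell command python3 -m jog 'ROWS' [FORCE]. ROWS is text: rows parted by semicolons, each of 5 numbers parted by spaces: the opening, from 0 (shut) to 1 (fully open), then the shift along the tool's x, y, z in m, then the turn about the tool's z in degrees. A call has 1 to 10 rows; each row shifts and turns the commanded pose from where the row before left it, along the tool's axes as they then stand; what a row does not reach is not made up. A row lasts 1/12 s, in which the tool goes at most 41.7 mm and 7.16 degrees, less where a joint would pass 70% of its speed; a pose out of reach is approached as far as the arm can. A call with a gripper value outside its range is refused whole. The fingers move at their own pace and stop on an object; FORCE is the grip in N (left out, the last holds). Time passes only in rows, so rows that do not move let the fingers close. It gives the time, the measured TCP pose, the force, the opening and the grip force at its end, in the units of the state.
- robot.read_state(): the state, without advancing time (a new reading comes with each control period).
- robot.read_camera(name): name is "side" or "top"; returns a dict with "color" (384x512x3 uint8, red, green, blue), "intrinsics" (3x3 intrinsics, pixels), "pose" (4x4, takes a point from camera to world coordinates). Camera axes: x right, y down, z forward; pixel columns grow to the right and rows downward; lengths in m; the calibration is good to about 2 mm. A picture is of the moment at which its call begins. There is no depth.
- robot.close_job(): hands the job in; it is judged then, once.
The state is a dict: "t": time; "q": joint angles; "dq": joint speeds; "joint_torque": joint torques, N m; "tool_pos": TCP position; "orientation": TCP orientation; "force": force on the tool from outside, world axes, zero at the start; "wrist_torque": the same for the moment, N m; "opening": finger opening in m; "gripper_force": force on a finger pad.
Only numpy, scipy, OpenCV 4.12 (cv2) and the standard library are available. Lean on these libraries where they do the work, as an engineer would, in place of code of your own. Each camera call takes 0.05 s, during which the arm holds its last target. There are 200 camera calls.

## Working session

There is one attempt and no reset: what is moved stays moved. The work goes in short steps, Python scripts to look and compute and a shell command to move; the robot and the scene stay as the last step left them, time stands still between calls to the robot, and variables do not carry over. Pictures are saved under pics/ and viewed, at most 10 in all, crops included, and the job is handed in when it is done.

```bash
mkdir -p pics; ls; python3 - <<'E'
from plant import robot
import cv2, numpy as np
s=robot.read_state(); print({k:np.round(v,3).tolist() for k,v in s.items()})
for n in("side","top"):
    c=robot.read_camera(n); cv2.imwrite(f"pics/{n}0.png",cv2.cvtColor(c["color"],cv2.COLOR_RGB2BGR)); print(n,np.round(c["intrinsics"],1).tolist(),np.round(c["pose"],3).tolist())
E
```

```text
pics
{'t': 0.0, 'q': [-1.416, 0.131, 1.489, -0.0, 1.523, -0.085], 'dq': [0.001, -0.001, 0.001, 0.0, -0.0, 0.001], 'joint_torque': [-0.0, -55.985, -49.175, 0.077, 0.035, -0.0], 'tool_pos': [0.142, -0.582, 0.236], 'orientation': [-3.117, -0.376, 0.0], 'force': [-0.27, 0.533, 0.28], 'wrist_torque': [0.01, -0.02, 0.016], 'gripper_force': 0.0, 'opening': 0.093}
side [[417.9, 0.0, 254.7], [0.0, 417.9, 190.1], [0.0, 0.0, 1.0]] [[-0.763, -0.5, 0.41, 0.111], [-0.647, 0.595, -0.478, 0.504], [-0.005, -0.63, -0.777, 1.034], [0.0, 0.0, 0.0, 1.0]]
top [[452.9, 0.0, 246.3], [0.0, 452.9, 193.2], [0.0, 0.0, 1.0]] [[0.016, -0.992, 0.122, 0.428], [-1.0, -0.014, 0.016, -0.033], [-0.014, -0.122, -0.992, 1.427], [0.0, 0.0, 0.0, 1.0]]
```

View pics/top0.png

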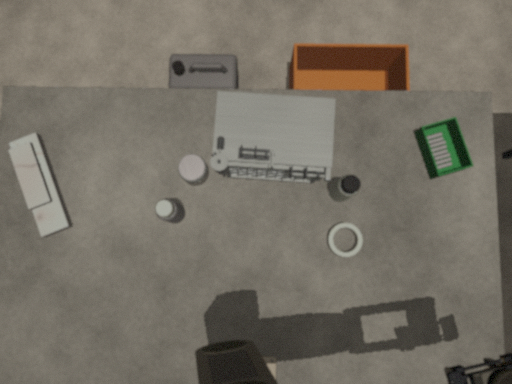

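View pics/side0.png

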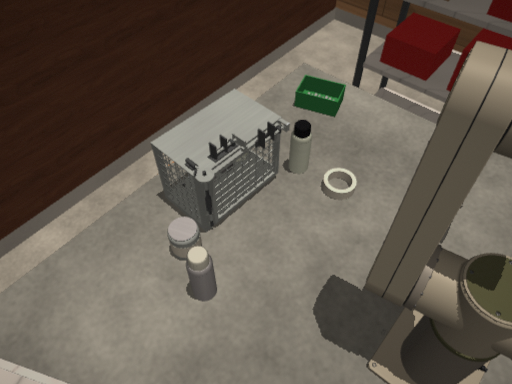

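The top view shows the cage roof at about (213–335, 92–180), the tabs around (240–270, 153) and the gate at row ~172. The tape is at (345, 240), spray_b at (167, 209), spray_a at (348, 185) and the tin at (193, 168). In the side view the dark tabs are at about (218, 148) and (268, 133). Next I'll enlarge both.

```bash
python3 - <<'E'
import cv2
a=cv2.imread("pics/top0.png")[85:195,195:355]; b=cv2.imread("pics/side0.png")[85:205,145:305]
for n,i in(("topc",a),("sidec",b)): cv2.imwrite(f"pics/{n}.png",cv2.resize(i,None,fx=5,fy=5,interpolation=cv2.INTER_CUBIC))
E
```

```text
(no output)
```

View pics/topc.png

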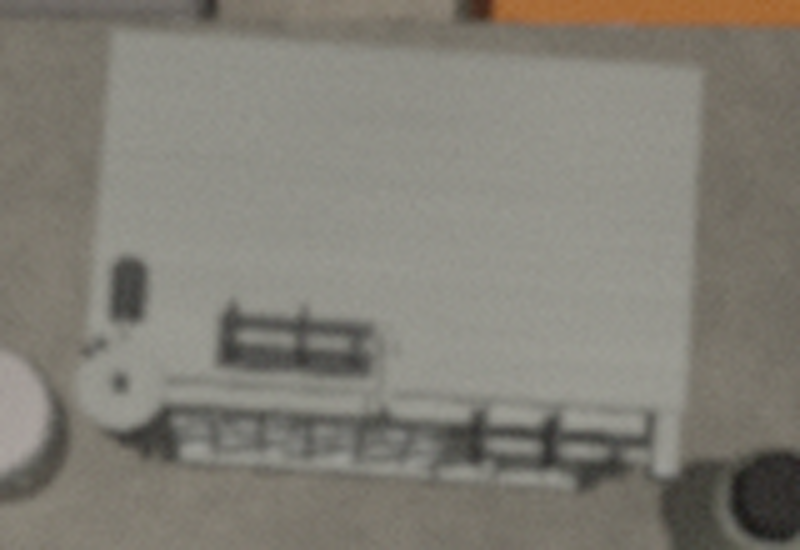

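View pics/sidec.png

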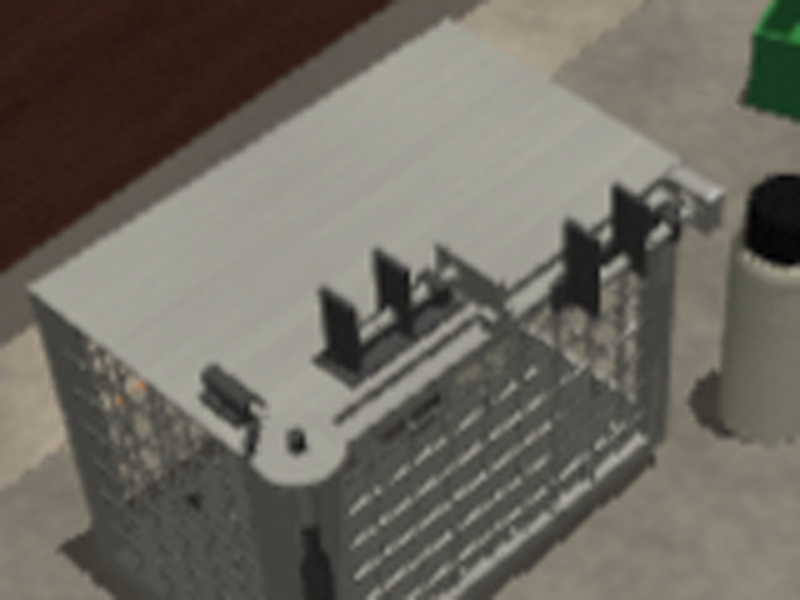

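The crops show the four tabs clearly: in the side crop the bolt tab tops are near (337,298) and (392,262), the catch tab tops near (582,230) and (630,196). The hinge pin is at (297,438), and the roof corners are visible too. I'll cast rays onto the known heights.

```bash
cat > h.py <<'E'
import numpy as np
K={"side":[417.9,254.7,190.1],"top":[452.9,246.3,193.2]}
from plant import robot
C={n:robot.read_camera(n) for n in K}
def cast(n,u,v,z):
    c=C[n];P=np.array(c["pose"]);d=P[:3,:3]@np.linalg.solve(np.array(c["intrinsics"]),[u,v,1.]);o=P[:3,3]
    return o+d*(z-o[2])/d[2]
def sc(u,v,z): return cast("side",145+(u-2)/5,85+(v-2)/5,z)
def tc(u,v,z): return cast("top",195+(u-2)/5,85+(v-2)/5,z)
E
python3 - <<'E'
from h import *
np.set_printoptions(precision=4,suppress=True)
S={"BL":(30,288,.24),"BR":(455,20,.24),"FR":(680,165,.24),"bfB":(321,288,.29),"bfF":(357,310,.29),"bmB":(375,250,.29),"bmF":(411,275,.29),
"cfB":(565,220,.274),"cfF":(601,242,.274),"cmB":(613,185,.274),"cmF":(648,208,.274)}
T={"BL":(112,30,.24),"BR":(703,68,.24),"FR":(686,408,.24),"bfB":(232,305,.29),"bmB":(303,305,.29),"cfB":(480,405,.274),"cmB":(551,412,.274),"cfF":(478,462,.274)}
M={"BL":(.19,.16),"BR":(.19,-.16),"FR":(0,-.16)}
for k in S: print(k,sc(*S[k])[:2],tc(*T[k])[:2] if k in T else "")
for f,D in((sc,S),(tc,T)):
    A=np.array([f(*D[k])[:2] for k in M]);B=np.array([M[k] for k in M])
    a=A-A.mean(0);b=B-B.mean(0)
    th=np.arctan2((b[:,0]*a[:,1]-b[:,1]*a[:,0]).sum(),(a*b).sum());R=np.array([[np.cos(th),-np.sin(th)],[np.sin(th),np.cos(th)]])
    t=A.mean(0)-R@B.mean(0);print("yaw",np.degrees(th),"t",t,"res",A-(B@R.T+t))
    for k in D: print("  ",k,(f(*D[k])[:2]-t)@R)
print("pin z.26",sc(297,432,.255),tc(120,382,.255))
for n,u,v,z in(("spray_a",348,185,.188),("spray_b",166,208,.188),("tin",193,168,.1),("tape",345,240,.036)): print(n,cast("top",u,v,z))
E
```

```text
BL [0.8529 0.0697] [0.8535 0.0703]
BR [ 0.832  -0.2503] [ 0.8357 -0.25  ]
FR [ 0.6454 -0.2341] [ 0.6491 -0.2395]
bfB [0.6933 0.0023] [0.6902 0.0009]
bfF [0.6686 0.0019] 
bmB [ 0.6914 -0.0355] [ 0.6907 -0.0355]
bmF [ 0.6648 -0.0339] 
cfB [ 0.6423 -0.1288] [ 0.6429 -0.1276]
cfF [ 0.6169 -0.128 ] [ 0.6131 -0.1267]
cmB [ 0.6402 -0.1666] [ 0.6397 -0.1642]
cmF [ 0.6144 -0.1644] 
yaw -3.846834526741633 t [ 0.654  -0.0765] res [[-0.0013 -0.0006]
 [-0.0008 -0.0014]
 [ 0.0022  0.002 ]]
   BL [0.1887 0.1593]
   BR [ 0.1893 -0.1615]
   FR [ 0.002  -0.1578]
   bfB [0.034  0.0813]
   bfF [0.0093 0.0793]
   bmB [0.0346 0.0435]
   bmF [0.008  0.0433]
   cfB [-0.0081 -0.0529]
   cfF [-0.0335 -0.0538]
   cmB [-0.0077 -0.0907]
   cmF [-0.0336 -0.0904]
yaw -2.943000601180959 t [ 0.6557 -0.08  ] res [[-0.0002  0.0002]
 [-0.0015 -0.0005]
 [ 0.0016  0.0002]]
   BL [0.1898 0.1602]
   BR [ 0.1886 -0.1605]
   FR [ 0.0016 -0.1597]
   bfB [0.0303 0.0825]
   bmB [0.0327 0.0462]
   cfB [-0.0103 -0.0482]
   cmB [-0.0116 -0.0849]
   cfF [-0.0401 -0.0489]
pin z.26 [0.6586 0.0596 0.255 ] [0.6561 0.0601 0.255 ]
spray_a [ 0.6068 -0.2927  0.188 ]
spray_b [0.5358 0.2072 0.188 ]
tin [0.6641 0.1483 0.1   ]
tape [ 0.4594 -0.3136  0.036 ]
```

The two views agree to about 2 mm, and the sizes check out (tabs 24 mm wide, catch tabs 38 mm apart). The cage is at about (0.655, -0.078) with a yaw of about -3.4°. That puts bolt_grip near (0.680, -0.010) and catch_grip near (0.629, -0.140). I'll travel above everything first, then turn -163° about tool z so the last joint has range left for the swing.

```bash
R=".75 .033 -.0214 -.0065 0"; python3 -m jog '.75 .033 -.0214 -.0065 0;.75 .033 -.0214 -.0065 0;.75 .033 -.0214 -.0065 0;.75 .033 -.0214 -.0065 0;.75 .033 -.0214 -.0065 0;.75 .033 -.0214 -.0065 0;.75 .033 -.0214 -.0065 0;.75 .033 -.0214 -.0065 0;.75 .033 -.0214 -.0065 0;.75 .033 -.0214 -.0065 0' 10
python3 -m jog '.75 .033 -.0214 -.0065 0;.75 .033 -.0214 -.0065 0;.75 .033 -.0214 -.0065 0;.75 .033 -.0214 -.0065 0;.75 .033 -.0214 -.0065 0;.75 .033 -.0214 -.0065 0;.75 .033 -.0214 -.0065 0;.75 .033 -.0214 -.0065 0;.75 .033 -.0214 -.0065 0;.75 .033 -.0214 -.0065 0'
python3 -m jog '.75 0 0 0 -7;.75 0 0 0 -7;.75 0 0 0 -7;.75 0 0 0 -7;.75 0 0 0 -7;.75 0 0 0 -7;.75 0 0 0 -7;.75 0 0 0 -7;.75 0 0 0 -7;.75 0 0 0 -7'
python3 -m jog '.75 0 0 0 -7;.75 0 0 0 -7;.75 0 0 0 -7;.75 0 0 0 -7;.75 0 0 0 -7;.75 0 0 0 -7;.75 0 0 0 -7;.75 0 0 0 -7;.75 0 0 0 -7;.75 0 0 0 -7'
python3 -m jog '.75 0 0 0 -7;.75 0 0 0 -7;.75 0 0 0 -7;.75 0 0 0 -1.8;.75 0 0 0 0;.75 0 0 0 0'
cat > st.py <<'E'
from plant import robot
import numpy as np
from scipy.spatial.transform import Rotation as Ro
s=robot.read_state();R=Ro.from_rotvec(s["orientation"]).as_matrix();p=np.array(s["tool_pos"])
print("t",round(s["t"],2),"p",p.round(4),"yaw_y",np.degrees(np.arctan2(R[1,1],R[0,1])).round(2),"tilt",R[:,2].round(3),"F",np.round(s["force"],1),"op",round(s["opening"],4),"gf",round(s["gripper_force"],1),"q",np.round(s["q"],2))
for n,g in(("bolt",(.680,-.010,.281)),("catch",(.629,-.140,.262))): print(n,"tool delta",(R.T@(np.array(g)-p)).round(4))
E
python3 st.py
```

```text
t: 1.03
tool_pos: [0.4132, -0.2949, 0.3028]
orientation: [3.119, 0.376, 0.0]
force: [-0.5, -1.4, -0.7]
opening: 0.0695
gripper_force: 0.0
t: 1.87
tool_pos: [0.6829, -0.0086, 0.3674]
orientation: [-3.119, -0.376, 0.0]
force: [0.2, -0.3, 0.5]
opening: 0.0695
gripper_force: 0.0
t: 2.7
tool_pos: [0.6819, -0.0103, 0.367]
orientation: [-2.333, -2.103, 0.001]
force: [0.7, 0.1, -0.0]
opening: 0.0699
gripper_force: 0.0
t: 3.53
tool_pos: [0.6819, -0.0103, 0.367]
orientation: [-0.704, -3.061, 0.0]
force: [-0.1, 0.0, 0.4]
opening: 0.0699
gripper_force: 0.0
t: 4.03
tool_pos: [0.6819, -0.0103, 0.3671]
orientation: [-0.097, -3.14, -0.0]
force: [0.7, 0.2, 0.1]
opening: 0.0697
gripper_force: 0.0
t 4.03 p [ 0.6819 -0.0103  0.3671] yaw_y 86.44 tilt [-0.001  0.    -1.   ] F [0.7 0.2 0.1] op 0.0697 gf 0.0 q [-0.09  0.35  1.   -0.    1.79 -1.6 ]
bolt tool delta [0.0019 0.0002 0.0861]
catch tool delta [ 0.0447 -0.1327  0.1051]
```

```bash
python3 -m jog '.75 .002 .001 .03 0;.75 0 0 .03 0;.75 0 0 .016 0;.75 0 0 .005 0;.75 0 0 .005 0;.75 0 0 0 0'; python3 - <<'E'
from plant import robot
import cv2
i=[cv2.cvtColor(robot.read_camera(n)["color"],cv2.COLOR_RGB2BGR) for n in("side","top")]
o=[cv2.resize(i[0][80:200,150:310],None,fx=2.5*1,fy=2.5),cv2.resize(i[1][85:205,190:350],None,fx=2.5,fy=2.5)]
cv2.imwrite("pics/b1.png",cv2.hconcat(o))
E
python3 st.py
```

```text
t: 4.53
tool_pos: [0.6801, -0.0092, 0.2814]
orientation: [-0.096, -3.14, -0.0]
force: [-0.7, -0.5, -0.2]
opening: 0.0694
gripper_force: 0.0
t 4.63 p [ 0.6807 -0.0093  0.2832] yaw_y 86.51 tilt [ 0.002 -0.    -1.   ] F [-0.9  0.3  0.5] op 0.0695 gf 0.0 q [-0.09  0.34  1.17  0.    1.63 -1.6 ]
bolt tool delta [ 0.0006 -0.0008  0.0022]
catch tool delta [ 0.0437 -0.1336  0.0211]
```

View pics/b1.png

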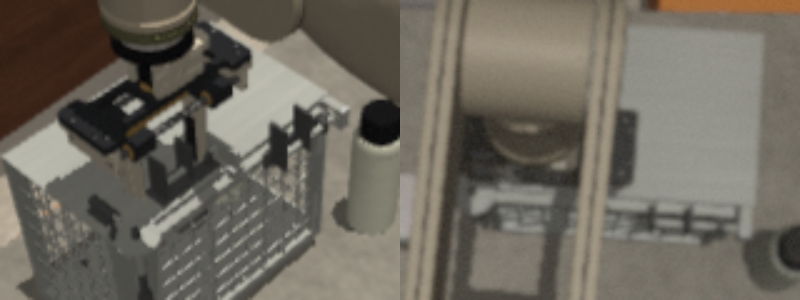

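The side view (left half) shows the open fingers straddling both bolt tabs, one tab at about (157,170) and the other at (182,150). No contact force so far, so I'm closing.

```bash
python3 -m jog '.5 0 0 0 0;.4 0 0 0 0;.3 0 0 0 0;.25 0 0 0 0;.25 0 0 0 0;.25 0 0 0 0;.25 0 0 0 0' 12; python3 st.py
```

```text
t: 5.22
tool_pos: [0.6802, -0.0106, 0.2819]
orientation: [0.096, 3.139, -0.003]
force: [-1.0, -19.5, 2.5]
opening: 0.0275
gripper_force: 10.0
t 5.22 p [ 0.6802 -0.0106  0.2819] yaw_y 86.48 tilt [ 0.001 -0.002 -1.   ] F [ -1.  -19.5   2.5] op 0.0275 gf 10.0 q [-0.09  0.34  1.17 -0.    1.63 -1.6 ]
bolt tool delta [0.0003 0.0006 0.0009]
catch tool delta [ 0.0432 -0.1323  0.0202]
```

```bash
python3 -m jog '.25 0 0 0 0;.25 0 0 0 0;.75 0 0 0 0;.75 0 0 0 0;.75 0 0 0 0;.75 0 0 -.02 0;.75 0 0 -.03 0;.75 .0145 -.033 0 0;.75 .0145 -.033 0 0;.75 .0145 -.033 0 0'; python3 -m jog '.75 0 -.034 0 0;.75 0 0 0 0;.75 0 0 .025 0;.75 0 0 .025 0;.75 0 0 .01 0;.75 0 0 .009 0;.75 0 0 0 0;.75 0 0 0 0';python3 - <<'E'
from plant import robot
import cv2
i=[cv2.cvtColor(robot.read_camera(n)["color"],cv2.COLOR_RGB2BGR) for n in("side","top")]
o=[cv2.resize(i[0][80:200,150:310],None,fx=2.5*1,fy=2.5),cv2.resize(i[1][85:205,190:350],None,fx=2.5,fy=2.5)]
cv2.imwrite("pics/b2.png",cv2.hconcat(o))
E
python3 st.py
```

```text
t: 6.05
tool_pos: [0.6304, -0.1051, 0.3317]
orientation: [0.091, 3.14, 0.001]
force: [-0.1, 0.0, -0.4]
opening: 0.0695
gripper_force: 0.0
t: 6.72
tool_pos: [0.6288, -0.1388, 0.2628]
orientation: [-0.094, -3.14, -0.0]
force: [-0.1, 0.5, -0.5]
opening: 0.0701
gripper_force: 0.0
t 6.82 p [ 0.6294 -0.1392  0.2642] yaw_y 86.56 tilt [ 0.002 -0.001 -1.   ] F [0.2 0.6 0.4] op 0.0694 gf 0.0 q [-0.3   0.24  1.32  0.    1.58 -1.81]
bolt tool delta [-0.0428  0.132  -0.0168]
catch tool delta [ 0.0003 -0.0008  0.0022]
```

View pics/b2.png

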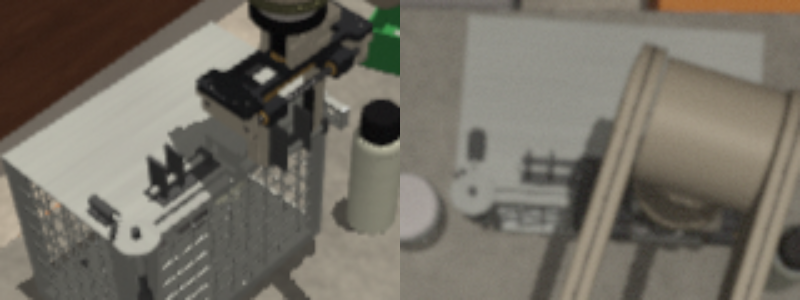

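The bolt tabs at about (157,170)/(172,160) are now close together, so the bolt is drawn. The fingers straddle the catch tabs near (280,140). Pinching the catch next.

```bash
python3 -m jog '.5 0 0 0 0;.4 0 0 0 0;.3 0 0 0 0;.2 0 0 0 0;.2 0 0 0 0;.2 0 0 0 0;.2 0 0 0 0' 30; python3 st.py
```

```text
t: 7.4
tool_pos: [0.6289, -0.1423, 0.2639]
orientation: [0.098, 3.138, -0.007]
force: [0.7, -6.4, 0.4]
opening: 0.0279
gripper_force: 12.2
t 7.4 p [ 0.6289 -0.1423  0.2639] yaw_y 86.42 tilt [ 0.002 -0.005 -1.   ] F [ 0.7 -6.4  0.4] op 0.0279 gf 12.2 q [-0.3   0.24  1.32 -0.    1.58 -1.81]
bolt tool delta [-0.0428  0.1351 -0.0176]
catch tool delta [0.     0.0023 0.0019]
```

```bash
python3 -m jog '.2 0 -.0015 0 0;.2 0 -.001 0 0;.2 0 0 0 0' 35; python3 st.py
```

```text
t: 7.65
tool_pos: [0.629, -0.142, 0.2638]
orientation: [0.095, 3.138, -0.001]
force: [0.3, -0.5, 5.6]
opening: 0.0271
gripper_force: 35.1
t 7.65 p [ 0.629  -0.142   0.2638] yaw_y 86.54 tilt [ 0.002 -0.001 -1.   ] F [ 0.3 -0.5  5.6] op 0.0271 gf 35.1 q [-0.3   0.24  1.32  0.    1.58 -1.81]
bolt tool delta [-0.043   0.1349 -0.0171]
catch tool delta [0.0001 0.002  0.0018]
```

The catch is pinched at 27 mm, held at 35 N, with no side load. Swinging the gate about the hinge axis at 3° per row.

```bash
python3 -m jog '.2 .0035 .0003 0 1;.2 .0071 .0007 0 2;.2 .0107 .0011 0 3;.2 .0107 .0011 0 3' ; python3 st.py
```

```text
t: 7.98
tool_pos: [0.5976, -0.135, 0.2638]
orientation: [0.344, 3.12, -0.001]
force: [1.9, 0.2, 6.6]
opening: 0.0275
gripper_force: 35.1
t 7.98 p [ 0.5976 -0.135   0.2638] yaw_y 77.42 tilt [ 0.003 -0.001 -1.   ] F [1.9 0.2 6.6] op 0.0275 gf 35.1 q [-0.31  0.15  1.42 -0.    1.57 -1.66]
bolt tool delta [-0.0532  0.14   -0.0171]
catch tool delta [-0.0317  0.002   0.0019]
```

```bash
python3 -m jog '.2 .0107 .0011 0 3;.2 .0107 .0011 0 3;.2 .0107 .0011 0 3;.2 .0107 .0011 0 3;.2 .0107 .0011 0 3;.2 .0107 .0011 0 3;.2 .0107 .0011 0 3;.2 .0107 .0011 0 3' ; python3 st.py
```

```text
t: 8.65
tool_pos: [0.5229, -0.0933, 0.2638]
orientation: [0.985, 2.98, 0.001]
force: [5.1, 1.0, 3.4]
opening: 0.027
gripper_force: 35.1
t 8.65 p [ 0.5229 -0.0933  0.2638] yaw_y 53.42 tilt [ 0.003 -0.    -1.   ] F [5.1 1.  3.4] op 0.027 gf 35.1 q [-0.27 -0.07  1.64  0.    1.56 -1.21]
bolt tool delta [-0.0766  0.1606 -0.0167]
catch tool delta [-0.113   0.0258  0.0022]
```

```bash
python3 -m jog '.2 .0107 .0011 0 3;.2 .0107 .0011 0 3;.2 .0107 .0011 0 3;.2 .0107 .0011 0 3;.2 .0107 .0011 0 3;.2 .0107 .0011 0 3;.2 .0107 .0011 0 3;.2 .0107 .0011 0 3' ; python3 st.py;  python3 -m jog '.2 .0107 .0011 0 3;.2 .0107 .0011 0 3;.2 .0107 .0011 0 3;.2 .0107 .0011 0 3;.2 .0107 .0011 0 3;.2 .0107 .0011 0 3' ; python3 st.py
```

```text
t: 9.32
tool_pos: [0.4718, -0.0249, 0.2638]
orientation: [1.583, 2.709, 0.004]
force: [11.0, 1.5, 3.1]
opening: 0.0272
gripper_force: 35.1
t 9.32 p [ 0.4718 -0.0249  0.2638] yaw_y 29.41 tilt [ 0.004  0.    -1.   ] F [11.   1.5  3.1] op 0.0272 gf 35.1 q [-0.16 -0.24  1.79  0.    1.58 -0.68]
bolt tool delta [-0.0893  0.1887 -0.0163]
catch tool delta [-0.1775  0.0804  0.0024]
t: 9.82
tool_pos: [0.4545, 0.0367, 0.2638]
orientation: [1.987, 2.428, 0.006]
force: [15.3, -0.8, -0.5]
opening: 0.0273
gripper_force: 35.2
t 9.82 p [0.4545 0.0367 0.2638] yaw_y 11.4 tilt [ 0.006  0.    -1.   ] F [15.3 -0.8 -0.5] op 0.0273 gf 35.2 q [-0.03 -0.28  1.83  0.    1.59 -0.23]
bolt tool delta [-0.0903  0.2119 -0.016 ]
catch tool delta [-0.2077  0.1361  0.0027]
```

```bash
python3 -m jog '.2 .0107 .0014 0 3;.2 .0107 .0014 0 3;.2 .0107 .0014 0 3;.2 .0071 .0009 0 2;.2 .0035 .0003 0 1;.2 0 0 0 0;.2 0 0 0 0;.2 0 0 0 0;.2 0 0 0 0;.2 0 0 0 0'; python3 - <<'E'
from plant import robot
import cv2
i=[cv2.cvtColor(robot.read_camera(n)["color"],cv2.COLOR_RGB2BGR) for n in("side","top")]
cv2.imwrite("pics/b3.png",cv2.resize(cv2.hconcat([i[0][50:320,110:400],i[1][70:340,130:420]]),None,fx=1.37,fy=1.37))
E
python3 st.py
```

```text
t: 10.65
tool_pos: [0.4541, 0.0789, 0.2638]
orientation: [2.229, 2.211, 0.004]
force: [5.4, -2.5, 5.5]
opening: 0.0269
gripper_force: 35.1
t 10.75 p [0.4541 0.0789 0.2638] yaw_y -0.47 tilt [ 0.003 -0.    -1.   ] F [ 5.8 -2.6  5.6] op 0.0273 gf 35.1 q [ 0.06 -0.27  1.82 -0.    1.59  0.07]
bolt tool delta [-0.087   0.2267 -0.0164]
catch tool delta [-0.2174  0.1767  0.0024]
```

View pics/b3.png

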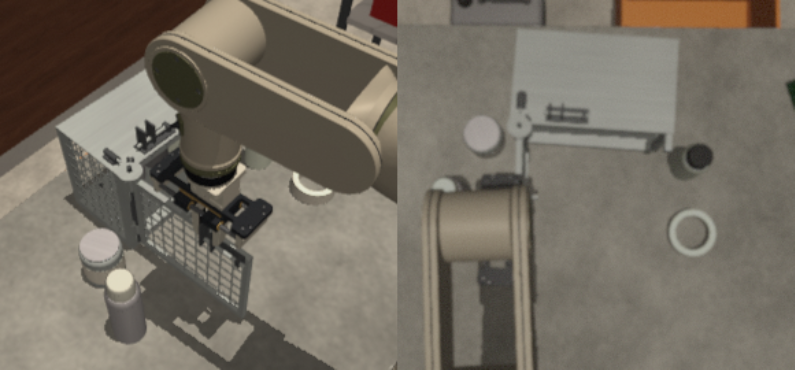

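The gate stands square to the front (about 87°), with the fingers still gripping the catch at about (215,230). The bolt tabs at (145,133) are drawn together. The cans, tin and tape are upright and haven't moved. Everything is still, so I'm handing in.

```bash
python3 - <<'E'
from plant import robot
print(robot.close_job())
E
```

```text
the job is handed in; nothing more can be done
None
```

I drew the bolt and pinched the catch, then swung the gate open to about 87° (1.52 rad), where the gripper is holding it still; the cans, tin and tape look undisturbed, and I handed the job in at about 10.8 s (no verdict came back).

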